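Seat the hinge packers in the spring gauge rack

ROBOT

A 6-joint arm with a two-finger parallel gripper is mounted at the origin on the work surface. World frame = base frame: x ahead of the robot, y to its left, z up, the work surface at z = 0. Lengths are in m, angles in rad, forces in N, time in s.
With the tool pointing down it reaches from about 0.225 to 0.875 m from the base axis. Payload 3.4 kg.
Tool frame: the origin (TCP) lies at the very end of the fingers, on their centre line; the grasp point (between the pads) lies behind it (manip.grasp_offset is the z of the grasp point in the tool frame, in m); z points along the fingers, y is the line along which they close (so a half turn about z gives the same grasp; the last joint's range is limited). The gripper opens to 85 mm and grips with 20 to 120 N. Pads are 22 mm wide; open, the fingers measure 114 mm over their backs; the gripper's body (76 mm by 85 mm) begins 54 mm behind the grasp point. The pads swing forward as they close: fully open they stand 13 mm farther back than shut.
Start: joints at [1.147, 0.276, 1.505, -0, 1.361, -0.121], TCP at [0.171, 0.549, 0.231] pointing down, gripper open.
Joint ranges: [-2.89, 2.89], [-0.75, 2.08], [0.22, 2.7], [-1.18, 4.32], [0.11, 2.71], [-2.7, 2.7]. Speed limits (rad/s): [2.57, 2.57, 3.14, 3.14, 3.14, 3.14].

INTERFACE

Orientations are given as a unit quaternion [w, x, y, z].
In Python, from rig import manip gives the robot as it stands.
- The arm moves only by the shell command python3 -m pendant 'ROWS' [FORCE]. ROWS is JSON, a list of rows, each an object of numbers: "dx", "dy", "dz": the shift along the tool's x, y, z in m; "rx", "ry", "rz": the turn, a rotation vector about the tool's x, y, z in degrees; "hand": the finger opening in m, from 0 to 0.0854. In form: [{"dx": .., "dy": .., "dz": .., "rx": .., "ry": .., "rz": .., "hand": ..}, ...]. A call has 1 to 12 rows; each row shifts and turns the commanded pose from where the row before left it, along the tool's axes as they then stand; what a row does not reach is not made up. A row lasts 1/12 s, in which the tool goes at most 41.7 mm and 7.16 degrees, less where a joint would pass 70% of its speed; a pose out of reach is approached as far as the arm can. A call is refused whole if a number of a shift passes 0.0417 or a number of a turn 7.16, either way. A call with a gripper value outside its range is refused whole. The fingers move at their own pace and stop on an object; FORCE is the grip in N (left out, the last holds). Time passes only in rows, so rows that do not move let the fingers close. It gives the time, the measured TCP pose, the force, the opening and the grip force at its end, in the units of the state.
- manip.get_state(): the state, without advancing time (a new reading comes with each control period).
- manip.get_image(name): name is "scene" or "top"; returns a dict with "frame" (420x560x3 uint8, red, green, blue), "fx", "fy", "cx", "cy" (pixels), "position" and "attitude" of the camera in the world. Camera axes: x right, y up, looking along -z (the intrinsics and any distortion apply to the point x, -y, -z); pixel columns grow to the right and rows downward; lengths in m; the calibration is good to about 2 mm. A picture is of the moment at which its call begins. There is no depth.
- manip.sign_off(): hands the job in; it is judged then, once.
The state is a dict: "clock": time; "qpos": joint angles; "qd": joint speeds; "effort": joint torques, N m; "position": TCP position; "ee_rot": TCP orientation; "contact_force": force on the tool from outside, world axes, zero at the start; "moment": the same for the moment, N m; "width": finger opening in m; "gripper_force": force on a finger pad.
Only numpy, scipy, OpenCV 4.12 (cv2) and the standard library are available. Lean on these libraries where they do the work, as an engineer would, in place of code of your own. Each camera call takes 0.05 s, during which the arm holds its last target. There are 200 camera calls.

TASK

Put the two hinge packers back into the gauge rack: the thin brass plate in the narrow slot and the thick aluminium plate in the wide slot, each standing upright. Push each one down through the grip of its slot until you feel it land on the cushioned stop hidden below and sit on it, but never force or ram it, then let go. Leave the middle slot empty and the other things on the sill where they are.

Things in the scene. Friction and masses are not known exactly. Their poses are not given: they have to be found in the camera images.
- thin_plate: loose brass hinge packer, 10 mm thick (its y), 40 mm wide (its x), 78 mm tall (its z), about 0.25 kg, standing on its narrow end on the sill; origin at the centre of its underside
- thick_plate: loose aluminium hinge packer, 18 mm thick (its y), 40 mm wide (its x), 78 mm tall (its z), about 0.15 kg, standing on its narrow end on the sill; origin at the centre of its underside
- slot_narrow: fixed blackened brass block with brass marks, 56 (x) x 60 (y) x 58 mm (z), its slot open at the top, for the 10 mm plate; origin at the centre of its underside, 8 mm above the sill. The slot runs along the block's x (46 mm long, end walls). Three such blocks stand in a row along their y, 66 mm apart, in any order. A seated plate is centred on the block with its y along the block's y
- slot_middle: fixed block like the other two but with copper marks, for a 14 mm plate that is not here; stays empty; origin at the centre of its underside
- slot_wide: fixed blackened brass block with aluminium marks, 56 (x) x 60 (y) x 58 mm (z), its slot open at the top, for the 18 mm plate; origin at the centre of its underside, 8 mm above the sill. The slot runs along the block's x (46 mm long, end walls). Three such blocks stand in a row along their y, 66 mm apart, in any order. A seated plate is centred on the block with its y along the block's y
- door_knob: loose white ceramic door knob, 62 mm across, 68 mm high, bystander; origin at the centre of its underside
- fish_fob: loose wooden key fob shaped like a fish, 90 x 30 x 14 mm, bystander; origin at the centre of its underside
- key_box: loose chromed key box, 90 x 140 x 64 mm, 1.5 kg, bystander; origin at the centre of its underside
- wax_tin: loose green round wax tin, 72 mm across, 45 mm high, bystander; origin at the centre of its underside
- screwdriver: loose screwdriver, 190 mm long, lying on the sill, bystander; origin under its middle
- slot_narrow_mouth (a point): centre of the mouth of slot_narrow, 58 mm above the block's underside. Opening in y here 22 mm, narrowing downwards. Rigid cheek on -y: slopes in over 12 mm, below that upright at y = -5 mm. Sprung cheek on +y: slopes in over 16 mm, then upright at y = +2.5 mm at rest; yields up to 6 mm (4 N at rest + 0.4 N/mm) and pinches the plate
- slot_wide_mouth (a point): centre of the mouth of slot_wide, 58 mm above the block's underside. Opening in y here 30 mm, narrowing downwards. Rigid cheek on -y: slopes in over 12 mm, below that upright at y = -9 mm. Sprung cheek on +y: slopes in over 16 mm, then upright at y = +6.5 mm at rest; yields up to 6 mm (4 N at rest + 0.4 N/mm) and pinches the plate
- rack: fixed wooden base, 70 x 212 x 8 mm, under the blocks; origin under its centre. In narrow and wide slots the pinch stops a plate from falling: pushing takes up to 15 N past the slopes, then steady 4-8 N. Lower down a sprung, damped stop (5 N/mm, 4 mm travel), hidden, its top 12 to 26 mm above the block's underside, reset each time, must be felt. Over 25 N on it is ramming
Mind the look-alikes: they are no part of the job. What is shaped like the thin_plate but red or turquoise is not meant.

How it is judged:
At the end, for the whole second after the job is handed in: Thin plate in the narrow slot, thick plate in the wide slot: each upright within 7 degrees, within 6 mm of its slot's centre, at rest, and bearing on its hidden stop with more than 0.5 N. Fingers off (contact force between thin_plate and slot_narrow_stop_c0 above 0.5 N and contact force between thick_plate and slot_wide_stop_c0 above 0.5 N and angle between each of thin_plate, thick_plate's own z axis and vertical below 0.12 rad and horizontal distance between thin_plate and slot_narrow below 0.006 m and horizontal distance between thick_plate and slot_wide below 0.006 m and linear speed of each of thin_plate, thick_plate below 0.02 m/s); the robot touches nothing.
It fails at once if a plate is rammed onto its stop (more than 25 N) (contact force between thin_plate and slot_narrow_stop_c0 above 25 N or contact force between thick_plate and slot_wide_stop_c0 above 25 N).
It fails at once if a plate is forced against a block (more than 50 N over all contacts) (contact force between any of thin_plate, thick_plate and slot_narrow above 50 N or contact force between any of thin_plate, thick_plate and slot_middle above 50 N or contact force between any of thin_plate, thick_plate and slot_wide above 50 N).
It fails at once if another thing on the sill is moved by more than 30 mm (distance of any of door_knob, fish_fob, key_box, wax_tin, screwdriver from where it was at the start of the episode above 0.03 m).
It also fails if it takes over 59 s, if anything falls off the work surface, if the arm or the gripper's body presses on something with over 40 N, if the wrist force passes 120 N, or if a joint passes its speed limit or range.

## Working session

There is one attempt and no reset: what is moved stays moved. The work goes in short steps, Python scripts to look and compute and a shell command to move; the robot and the scene stay as the last step left them, time stands still between calls to the robot, and variables do not carry over. Pictures are saved under pics/ and viewed, at most 10 in all, crops included, and the job is handed in when it is done.

```bash
mkdir -p pics; ls
python3 - <<'E'
from rig import manip
import cv2,numpy as np
for n in("scene","top"):
    d=manip.get_image(n); cv2.imwrite(f"pics/{n}0.png",d["frame"][:,:,::-1])
    print(n,{k:(np.round(v,4).tolist() if k!='frame' else 0) for k,v in d.items()})
print(manip.get_state(),manip.grasp_offset)
E
```

```text
pics
scene {'frame': 0, 'fx': 494.5936, 'fy': 494.5936, 'cx': 276.0398, 'cy': 206.1809, 'position': [1.1883, -0.6323, 1.0585], 'attitude': [0.8596, 0.3033, 0.1326, 0.3892]}
top {'frame': 0, 'fx': 470.8551, 'fy': 470.8551, 'cx': 284.2369, 'cy': 216.9057, 'position': [0.3885, -0.1052, 1.2416], 'attitude': [0.713, 0.0572, -0.0609, -0.6961]}
{'clock': 0.1, 'qpos': array([ 1.14702615e+00,  2.76500721e-01,  1.50600055e+00, -1.11134064e-06,
        1.36068007e+00, -1.21016867e-01]), 'qd': array([-0.00059491, -0.00063236, -0.00292937,  0.00066048, -0.00020555,
       -0.00040353]), 'effort': array([ 1.65555455e-03, -4.17701018e+01, -2.46403706e+01, -2.98904779e-04,
        5.71395125e-03,  6.34559669e-06]), 'position': array([0.17125894, 0.54841885, 0.23054628]), 'ee_rot': array([-2.13184575e-04,  1.50799023e-01,  9.88564122e-01, -7.65201035e-04]), 'contact_force': array([ 0.2181297 , -0.09480042,  0.05739978]), 'moment': array([ 0.02654144,  0.00472598, -0.02570873]), 'gripper_force': 0.0, 'width': 0.0847678416614386} -0.0187
```

View pics/scene0.png

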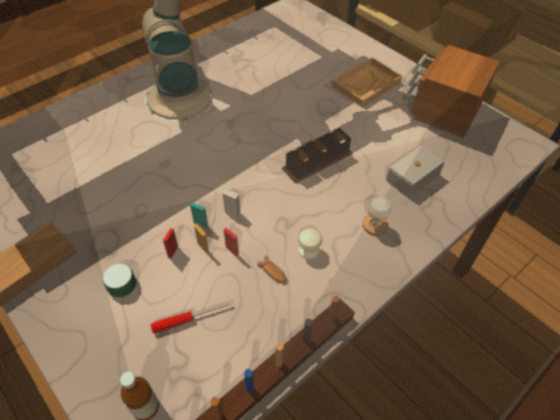

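View pics/top0.png

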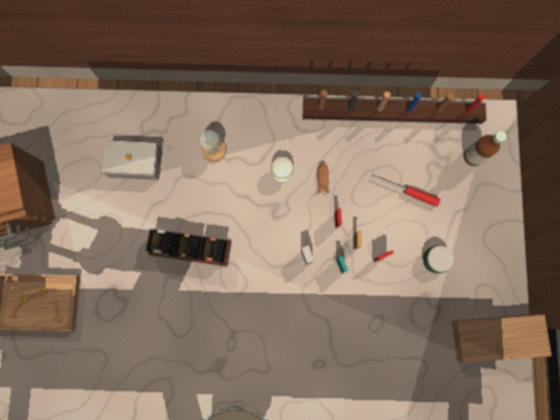

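Scene view: the brass plate is at about (201,238) and the grey aluminium plate at (232,204). The look-alikes are red at (170,242) and (231,241), and turquoise at (199,215). The rack is at (318,155). In the top view, brass is at (358,240), aluminium at (308,254) and the rack at (189,247). Only the brass-coloured thin plate and the grey thick plate fit the description, so I'll confirm them in an enlarged crop.

```bash
cat > h.py <<'E'
import numpy as np
from scipy.spatial.transform import Rotation as R
def rot(q): return R.from_quat([q[1],q[2],q[3],q[0]]).as_matrix()
def ray(d,u,v,z):
    r=rot(d["attitude"])@np.array([(u-d["cx"])/d["fx"],-(v-d["cy"])/d["fy"],-1]); p=np.array(d["position"])
    return p+r*(z-p[2])/r[2]
def proj(d,P):
    c=rot(d["attitude"]).T@(np.array(P)-d["position"]); return np.array([d["cx"]-d["fx"]*c[0]/c[2],d["cy"]+d["fy"]*c[1]/c[2]])
E
python3 - <<'E'
import cv2,numpy as np
from h import *
s=cv2.imread("pics/scene0.png");t=cv2.imread("pics/top0.png")
f=lambda im,x,y,w,h:cv2.resize(im[y:y+h,x:x+w],(400,300),interpolation=cv2.INTER_CUBIC)
o=np.vstack([np.hstack([f(s,160,180,100,75),f(s,275,125,80,60)]),np.hstack([f(t,295,202,100,75),f(t,140,212,100,75)])])
cv2.imwrite("pics/c1.png",o)
from rig import manip
d=manip.get_image("top")
for u,v,z in[(358,234,.078),(305,249,.078),(157,242,.066),(189,245,.066),(216,250,.066),(0,0,0),(560,420,0)]: print(u,v,ray(d,u,v,z).round(4))
print(proj(d,[0,0,0]),proj(d,[.17,.55,.23]))
E
```

```text
358 234 [ 0.5461 -0.294   0.078 ]
305 249 [ 0.5054 -0.1624  0.078 ]
157 242 [0.5153 0.208  0.066 ]
189 245 [0.5097 0.1276 0.066 ]
216 250 [0.4988 0.0595 0.066 ]
0 0 [1.2124 0.7254 0.    ]
560 420 [ 0.0996 -0.8114  0.    ]
[234.17735566 455.24995615] [-43.47221385 397.43206239]
```

View pics/c1.png

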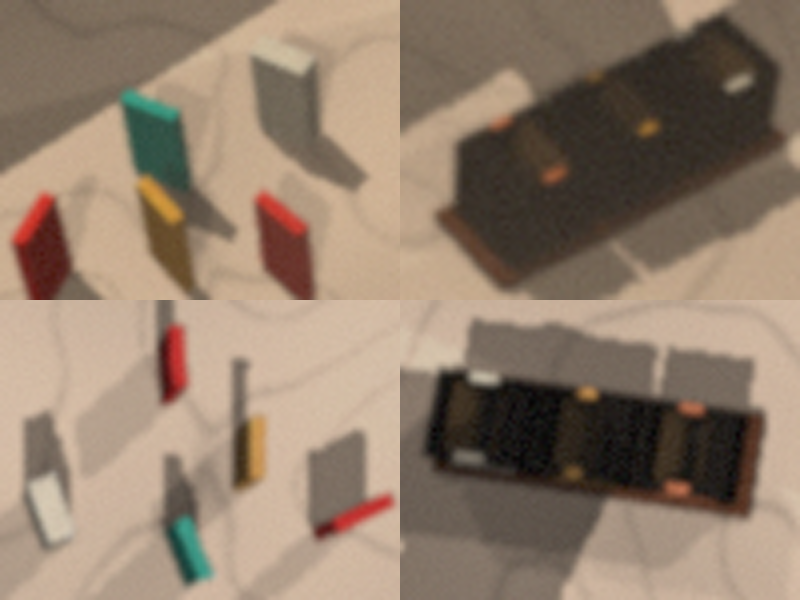

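Confirmed. The upright yellow-brass thin plate is at top (358,240) and the pale grey thick plate at top (307,254); the red and turquoise ones are look-alikes. The rack order in the top view, left to right, is silver = wide (159,241), brass = narrow (185,245), copper = middle (211,249). Next I'll fit poses from both views.

```bash
cat > fit.py <<'E'
import numpy as np
from h import *
from rig import manip
from scipy.optimize import least_squares
S=manip.get_image("scene");T=manip.get_image("top")
def px(p,o,c,s): return (np.array(p,float)-o+.5)/s-.5+c
def off(p,th,a,b): return [p[0]+np.cos(th)*a-np.sin(th)*b,p[1]+np.sin(th)*a+np.cos(th)*b]
def quad(name,tq,sq,thick,th0):
    tq=px(tq,[0,300],[295,202],4);sq=px(sq,[0,0],[160,180],4)
    c=[ray(T,*q,.078) for q in tq]; print(name,"top corners",np.round(c,4)[:,:2].tolist())
    ctr=np.mean(c,0)[:2]
    def res(x):
        P=[off(x,x[2],a*.02,b*thick/2)+[.078] for a in(1,-1) for b in(1,-1)]
        r=[]
        for d,Q in((T,tq),(S,sq)):
            pp=np.array([proj(d,p) for p in P])
            for q in Q: r.append(pp[np.argmin(((pp-q)**2).sum(1))]-q)
        return np.ravel(r)
    s=least_squares(res,[*ctr,th0]); print(name,s.x.round(4),np.degrees(s.x[2]).round(1),s.fun.round(1))
    Tt=least_squares(lambda x:res(x)[:8],[*ctr,th0]);print(' top only',Tt.x.round(4))
quad("brass",[(248,416),(266,418),(262,484),(244,482)],[(137,180),(150,175),(185,215),(174,223)],.010,0.1)
quad("alu",[(28,482),(55,474),(72,536),(46,547)],[(250,52),(262,38),(318,58),(306,74)],.018,-.3)
mk=[(T,1,1,(485,378)),(T,1,-1,(468,457)),(T,0,1,(588,394)),(T,0,-1,(573,473)),(T,-1,1,(691,408)),(T,-1,-1,(678,487)),
    (S,1,1,(740,83)),(S,0,1,(648,128)),(S,0,-1,(596,76)),(S,-1,1,(553,174)),(S,-1,-1,(500,124))]
def res(x):
    r=[]
    for d,k,e,q in mk:
        q=px(q,[400,300],[140,212],4) if d is T else px(q,[400,0],[275,125],5)
        r.append(proj(d,off(x,x[2],e*x[3],k*.066)+[.066])-q)
    return np.ravel(r)
for n in(12,22):
    s=least_squares(lambda x:res(x)[:n],[.51,.13,0,.02]);print("rack",s.x.round(4),s.fun.round(1))
for k,n in((1,'wide'),(0,'narrow')): print(n,np.round(off(s.x,s.x[2],0,.066*k),4))
E
python3 fit.py
```

```text
brass top corners [[0.5545, -0.2906], [0.5535, -0.3018], [0.5122, -0.2992], [0.5131, -0.288]]
brass [ 0.5349 -0.2947 -0.0564] -3.2 [ 0.1 -0.3 -0.4 -0.4 -0.2 -1.   0.2 -0.8 -0.5 -0.2 -0.3 -1.  -0.2 -0.6
 -0.9 -0.5]
 top only [ 0.5333 -0.2949 -0.0638]
alu top corners [[0.5099, -0.154], [0.5153, -0.1706], [0.4771, -0.1817], [0.47, -0.1657]]
alu [ 0.4944 -0.1677  0.344 ] 19.7 [-0.6 -0.1 -0.5 -0.4  0.5 -0.6  0.1 -1.  -0.4 -0.2  0.4 -1.3 -0.6 -0.6
 -1.2  0.1]
 top only [ 0.4931 -0.168  -0.1388]
rack [ 0.5099  0.1382 -0.1209  0.0251] [-0.2  0.   0.3  0.  -0.1 -0.2  0.1 -0.2  0.1  0.1 -0.1  0.2]
rack [ 0.5103  0.1387 -0.1221  0.0251] [-0.4 -0.1  0.1 -0.2 -0.2 -0.3 -0.1 -0.3 -0.1 -0.  -0.3  0.  -0.6 -0.1
 -0.3  0.  -0.6  0.2 -0.   0.3 -0.  -0.4]
wide [0.5184 0.2042]
narrow [0.5103 0.1387]
```

```bash
cat > go.py <<'E'
import sys,numpy as np
from h import *
from rig import manip
# usage: go.py x y z psi_deg(tool y heading): shifts in tool axes after the turn; turn as rz
s=manip.get_state(); M=rot(s["ee_rot"]); x,y,z,psi=map(float,sys.argv[1:5]); p=np.radians(psi)
t=np.array([[-np.sin(p),np.cos(p),0],[np.cos(p),np.sin(p),0],[0,0,-1]]).T
rv=np.degrees(R.from_matrix(M.T@t).as_rotvec()); d=t.T@(np.array([x,y,z])-s["position"])
print("t",round(s["clock"],2),"pos",s["position"].round(4),"turn",rv.round(2),"shift mm",(1000*d).round(1),"F",s["contact_force"].round(1),"w",s["width"].round(4),"g",round(s["gripper_force"],1),"q",s["qpos"].round(2))
E
python3 go.py .534 -.295 .231 86.6
```

```text
Traceback (most recent call last):
  File "go.py", line 8, in <module>
    print("t",round(s["clock"],2),"pos",s["position"].round(4),"turn",rv.round(2),"shift mm",(1000*d).round(1),"F",s["contact_force"].round(1),"w",s["width"].round(4),"g",round(s["gripper_force"],1),"q",s["qpos"].round(2))
                                                                                                                                                   ^^^^^^^^^^^^^^^^
AttributeError: 'float' object has no attribute 'round'
```

```bash
sed -i 's/s\["width"\].round(4)/round(s["width"],4)/' go.py; python3 go.py .534 -.295 .231 86.6
```

```text
t 0.25 pos [0.1714 0.5487 0.2309] turn [-4.000e-02 -1.000e-02 -1.395e+01] shift mm [-4.120e+02 -8.207e+02 -1.000e-01] F [-0.3 -0.6  0.2] w 0.0853 g 0.0 q [ 1.15  0.28  1.51  0.    1.36 -0.12]
```

```bash
python3 -m pendant '[{"rz":-7},{"rz":-7},{"dx":-0.0172,"dy":-0.0342},{"dx":-0.0172,"dy":-0.0342},{"dx":-0.0172,"dy":-0.0342},{"dx":-0.0172,"dy":-0.0342},{"dx":-0.0172,"dy":-0.0342},{"dx":-0.0172,"dy":-0.0342},{"dx":-0.0172,"dy":-0.0342},{"dx":-0.0172,"dy":-0.0342},{"dx":-0.0172,"dy":-0.0342},{"dx":-0.0172,"dy":-0.0342}]' 70
python3 -m pendant '[{"dx":-0.0172,"dy":-0.0342},{"dx":-0.0172,"dy":-0.0342},{"dx":-0.0172,"dy":-0.0342},{"dx":-0.0172,"dy":-0.0342},{"dx":-0.0172,"dy":-0.0342},{"dx":-0.0172,"dy":-0.0342},{"dx":-0.0172,"dy":-0.0342},{"dx":-0.0172,"dy":-0.0342},{"dx":-0.0172,"dy":-0.0342},{"dx":-0.0172,"dy":-0.0342},{"dx":-0.0172,"dy":-0.0342},{"dx":-0.0172,"dy":-0.0342}]' 70
python3 go.py .534 -.295 .231 86.6
```

```text
t 0.25 pos [0.1714 0.5487 0.2309] turn [-4.000e-02 -1.000e-02 -1.395e+01] shift mm [-4.120e+02 -8.207e+02 -1.000e-01] F [-0.3 -0.6  0.2] w 0.0853 g 0.0 q [ 1.15  0.28  1.51  0.    1.36 -0.12]invalid input
invalid input
```

```bash
python3 -m pendant '[{"dx":0,"dy":0,"dz":0,"rx":0,"ry":0,"rz":-7,"hand":0.085}]' 70; python3 -m pendant '[{"rz":-7.0,"hand":0.085}]'; python3 go.py .534 -.295 .231 86.6
```

```text
clock: 0.33
position: [0.1714, 0.5487, 0.2311]
ee_rot: [-0.0, 0.089, 0.996, -0.0]
contact_force: [-0.4, 0.6, 0.3]
width: 0.0852
gripper_force: 0.0
t 0.33 pos [0.1714 0.5487 0.2311] turn [-0.03 -0.01 -6.84] shift mm [-4.120e+02 -8.207e+02  1.000e-01] F [-0.4  0.6  0.3] w 0.0852 g 0.0 q [ 1.15  0.28  1.51 -0.    1.36 -0.25]invalid input
```

All seven keys are required in every row.

```bash
python3 -m pendant '[{"dx":0,"dy":0,"dz":0,"rx":0,"ry":0,"rz":-6.9,"hand":0.085},{"dx":-0.0172,"dy":-0.0342,"dz":0,"rx":0,"ry":0,"rz":0,"hand":0.085},{"dx":-0.0172,"dy":-0.0342,"dz":0,"rx":0,"ry":0,"rz":0,"hand":0.085},{"dx":-0.0172,"dy":-0.0342,"dz":0,"rx":0,"ry":0,"rz":0,"hand":0.085},{"dx":-0.0172,"dy":-0.0342,"dz":0,"rx":0,"ry":0,"rz":0,"hand":0.085},{"dx":-0.0172,"dy":-0.0342,"dz":0,"rx":0,"ry":0,"rz":0,"hand":0.085},{"dx":-0.0172,"dy":-0.0342,"dz":0,"rx":0,"ry":0,"rz":0,"hand":0.085},{"dx":-0.0172,"dy":-0.0342,"dz":0,"rx":0,"ry":0,"rz":0,"hand":0.085},{"dx":-0.0172,"dy":-0.0342,"dz":0,"rx":0,"ry":0,"rz":0,"hand":0.085},{"dx":-0.0172,"dy":-0.0342,"dz":0,"rx":0,"ry":0,"rz":0,"hand":0.085},{"dx":-0.0172,"dy":-0.0342,"dz":0,"rx":0,"ry":0,"rz":0,"hand":0.085},{"dx":-0.0172,"dy":-0.0342,"dz":0,"rx":0,"ry":0,"rz":0,"hand":0.085}]'
python3 go.py .534 -.295 .231 86.6
```

```text
clock: 1.33
position: [0.3378, 0.1603, 0.2315]
ee_rot: [0.0, 0.03, 1.0, 0.0]
contact_force: [0.6, -0.0, -0.0]
width: 0.0853
gripper_force: 0.0
t 1.33 pos [0.3378 0.1603 0.2315] turn [ 0.02  0.05 -0.03] shift mm [-222.8 -442.8    0.5] F [ 0.6 -0.  -0. ] w 0.0853 g 0.0 q [ 0.26 -0.04  1.88  0.    1.3  -1.25]
```

```bash
python3 -m pendant '[{"dx":-0.0172,"dy":-0.0342,"dz":0,"rx":0,"ry":0,"rz":0,"hand":0.085},{"dx":-0.0172,"dy":-0.0342,"dz":0,"rx":0,"ry":0,"rz":0,"hand":0.085},{"dx":-0.0172,"dy":-0.0342,"dz":0,"rx":0,"ry":0,"rz":0,"hand":0.085},{"dx":-0.0172,"dy":-0.0342,"dz":0,"rx":0,"ry":0,"rz":0,"hand":0.085},{"dx":-0.0172,"dy":-0.0342,"dz":0,"rx":0,"ry":0,"rz":0,"hand":0.085},{"dx":-0.0172,"dy":-0.0342,"dz":0,"rx":0,"ry":0,"rz":0,"hand":0.085},{"dx":-0.0172,"dy":-0.0342,"dz":0,"rx":0,"ry":0,"rz":0,"hand":0.085},{"dx":-0.0172,"dy":-0.0342,"dz":0,"rx":0,"ry":0,"rz":0,"hand":0.085},{"dx":-0.0172,"dy":-0.0342,"dz":0,"rx":0,"ry":0,"rz":0,"hand":0.085},{"dx":-0.0172,"dy":-0.0342,"dz":0,"rx":0,"ry":0,"rz":0,"hand":0.085},{"dx":-0.0172,"dy":-0.0342,"dz":0,"rx":0,"ry":0,"rz":0,"hand":0.085},{"dx":0,"dy":0,"dz":0,"rx":0,"ry":0,"rz":0,"hand":0.085}]'
python3 go.py .534 -.295 .231 86.6
```

```text
clock: 2.33
position: [0.5069, -0.232, 0.2305]
ee_rot: [0.001, 0.032, 0.999, -0.002]
contact_force: [0.2, 0.8, -0.2]
width: 0.0847
gripper_force: 0.0
t 2.33 pos [ 0.5069 -0.232   0.2305] turn [-0.27  0.16 -0.29] shift mm [-30.8 -61.3  -0.5] F [ 0.2  0.8 -0.2] w 0.0847 g 0.0 q [-0.55  0.25  1.55 -0.    1.34 -2.06]
```

```bash
python3 -m pendant '[{"dx":-0.0154,"dy":-0.0306,"dz":0,"rx":0,"ry":0,"rz":0,"hand":0.05},{"dx":-0.0154,"dy":-0.0306,"dz":0,"rx":0,"ry":0,"rz":0,"hand":0.05},{"dx":0,"dy":0,"dz":0,"rx":0,"ry":0,"rz":0,"hand":0.05},{"dx":0,"dy":0,"dz":0.025,"rx":0,"ry":0,"rz":0,"hand":0.05},{"dx":0,"dy":0,"dz":0.03,"rx":0,"ry":0,"rz":0,"hand":0.05},{"dx":0,"dy":0,"dz":0.03,"rx":0,"ry":0,"rz":0,"hand":0.05},{"dx":0,"dy":0,"dz":0,"rx":0,"ry":0,"rz":0,"hand":0.05},{"dx":0,"dy":0,"dz":0,"rx":0,"ry":0,"rz":0,"hand":0.05}]'
python3 go.py .534 -.295 .052 86.6
python3 - <<'E'
import cv2,numpy as np
from h import *
from rig import manip
o=[]
for n,(x,y,w,h) in dict(scene=(140,150,133,100),top=(292,182,133,100)).items():
    d=manip.get_image(n); f=d["frame"][:,:,::-1]; o.append(cv2.resize(f[y:y+h,x:x+w],(400,300),interpolation=cv2.INTER_CUBIC))
cv2.imwrite("pics/c2.png",np.hstack(o))
E
```

```text
clock: 3.0
position: [0.5299, -0.2868, 0.145]
ee_rot: [-0.002, 0.03, 1.0, 0.001]
contact_force: [0.0, -0.2, 0.5]
width: 0.0497
gripper_force: 0.0
t 3.0 pos [ 0.5299 -0.2868  0.145 ] turn [ 0.14 -0.2  -0.04] shift mm [-4.6 -7.9 93. ] F [ 0.  -0.2  0.5] w 0.0497 g 0.0 q [-0.61  0.38  1.58  0.    1.19 -2.12]
```

View pics/c2.png

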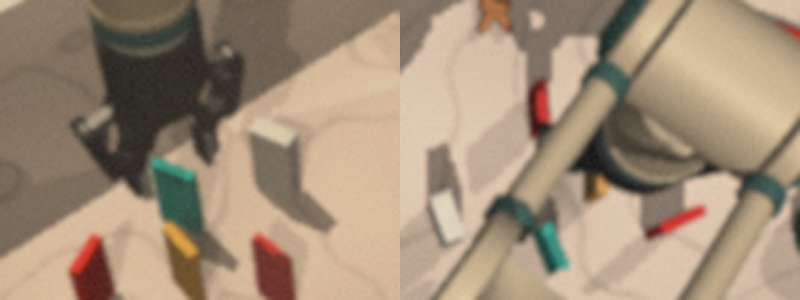

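The gripper hangs above and behind the plates (crop (165,160)), with brass below it at (183,258). The commanded shift was clipped by 5/8 mm, so I'll correct that, check the projection and descend.

```bash
python3 - <<'E'
from h import *
from rig import manip
d=manip.get_image("scene")
for P in([.5299,-.2868,.145],[.5299,-.2618,.155],[.5299,-.3118,.155]): print((3*(proj(d,P)-[140,150])).round(0))
E
python3 -m pendant '[{"dx":-0.0046,"dy":-0.0079,"dz":0.0,"rx":0,"ry":0,"rz":0,"hand":0.05},{"dx":0,"dy":0,"dz":0,"rx":0,"ry":0,"rz":0,"hand":0.05},{"dx":0,"dy":0,"dz":0,"rx":0,"ry":0,"rz":0,"hand":0.05}]'
python3 go.py .534 -.295 .052 86.6
```

```text
[173. 176.]
[198. 152.]
[145. 185.]
clock: 3.4
position: [0.536, -0.297, 0.1475]
ee_rot: [0.001, 0.03, 1.0, -0.001]
contact_force: [-1.1, -0.1, -0.4]
width: 0.0502
gripper_force: 0.0
t 3.4 pos [ 0.536  -0.297   0.1475] turn [-0.08  0.13 -0.07] shift mm [ 2.1  1.9 95.5] F [-1.1 -0.1 -0.4] w 0.0502 g 0.0 q [-0.62  0.39  1.55  0.    1.2  -2.13]
```

```bash
python3 -m pendant '[{"dx":0,"dy":0,"dz":0.025,"rx":0,"ry":0,"rz":0,"hand":0.05},{"dx":0,"dy":0,"dz":0.025,"rx":0,"ry":0,"rz":0,"hand":0.05},{"dx":0,"dy":0,"dz":0.025,"rx":0,"ry":0,"rz":0,"hand":0.05},{"dx":0,"dy":0,"dz":0.015,"rx":0,"ry":0,"rz":0,"hand":0.05},{"dx":0,"dy":0,"dz":0,"rx":0,"ry":0,"rz":0,"hand":0.05},{"dx":0,"dy":0,"dz":0,"rx":0,"ry":0,"rz":0,"hand":0.05},{"dx":0,"dy":0,"dz":0,"rx":0,"ry":0,"rz":0,"hand":0.05},{"dx":0,"dy":0,"dz":0,"rx":0,"ry":0,"rz":0,"hand":0.05}]'
python3 go.py .534 -.295 .052 86.6
```

```text
clock: 4.07
position: [0.5363, -0.2968, 0.058]
ee_rot: [0.001, 0.03, 1.0, -0.001]
contact_force: [0.3, 0.5, -0.4]
width: 0.05
gripper_force: 0.0
t 4.07 pos [ 0.5363 -0.2968  0.058 ] turn [-0.1   0.17 -0.05] shift mm [2.4 1.7 6. ] F [ 0.3  0.5 -0.4] w 0.05 g 0.0 q [-0.62  0.47  1.67  0.    1.   -2.13]
```

```bash
python3 -m pendant '[{"dx":0.0024,"dy":0.0017,"dz":0.006,"rx":0,"ry":0,"rz":0,"hand":0.05},{"dx":0,"dy":0,"dz":0,"rx":0,"ry":0,"rz":0,"hand":0.03},{"dx":0,"dy":0,"dz":0,"rx":0,"ry":0,"rz":0,"hand":0.02},{"dx":0,"dy":0,"dz":0,"rx":0,"ry":0,"rz":0,"hand":0},{"dx":0,"dy":0,"dz":0,"rx":0,"ry":0,"rz":0,"hand":0},{"dx":0,"dy":0,"dz":0,"rx":0,"ry":0,"rz":0,"hand":0},{"dx":0,"dy":0,"dz":0,"rx":0,"ry":0,"rz":0,"hand":0},{"dx":0,"dy":0,"dz":0,"rx":0,"ry":0,"rz":0,"hand":0},{"dx":0,"dy":0,"dz":0,"rx":0,"ry":0,"rz":0,"hand":0}]' 70
python3 go.py .534 -.295 .052 86.6
```

```text
clock: 4.82
position: [0.5331, -0.2945, 0.0506]
ee_rot: [0.0, 0.03, 1.0, -0.0]
contact_force: [0.5, 0.0, 2.5]
width: 0.0085
gripper_force: 68.8
t 4.82 pos [ 0.5331 -0.2945  0.0506] turn [-0.03  0.04 -0.05] shift mm [-0.9 -0.5 -1.4] F [0.5 0.  2.5] w 0.0085 g 68.8 q [-0.62  0.47  1.68  0.    0.99 -2.13]
```

```bash
python3 -m pendant '[{"dx":0,"dy":0,"dz":-0.015,"rx":0,"ry":0,"rz":0,"hand":0},{"dx":0,"dy":0,"dz":-0.03,"rx":0,"ry":0,"rz":0,"hand":0},{"dx":0,"dy":0,"dz":-0.035,"rx":0,"ry":0,"rz":0,"hand":0},{"dx":0,"dy":0,"dz":-0.035,"rx":0,"ry":0,"rz":0,"hand":0},{"dx":0,"dy":0,"dz":-0.035,"rx":0,"ry":0,"rz":0,"hand":0},{"dx":0,"dy":0,"dz":0,"rx":0,"ry":0,"rz":3.6,"hand":0},{"dx":0,"dy":0,"dz":0,"rx":0,"ry":0,"rz":0,"hand":0}]'
python3 go.py .5103 .1387 .2 83.0
```

```text
clock: 5.4
position: [0.5336, -0.2946, 0.2022]
ee_rot: [0.002, 0.062, 0.998, -0.001]
contact_force: [-0.3, 0.6, -3.2]
width: 0.0086
gripper_force: 68.6
t 5.4 pos [ 0.5336 -0.2946  0.2022] turn [-0.09  0.2  -0.11] shift mm [ 75.9 427.2   2.2] F [-0.3  0.6 -3.2] w 0.0086 g 68.6 q [-0.62  0.34  1.48  0.    1.32 -2.07]
```

```bash
python3 -m pendant '[{"dx":0.004,"dy":0.02,"dz":0,"rx":0,"ry":0,"rz":0,"hand":0},{"dx":0.006,"dy":0.034,"dz":0,"rx":0,"ry":0,"rz":0,"hand":0},{"dx":0.006,"dy":0.034,"dz":0,"rx":0,"ry":0,"rz":0,"hand":0},{"dx":0.006,"dy":0.034,"dz":0,"rx":0,"ry":0,"rz":0,"hand":0},{"dx":0.006,"dy":0.034,"dz":0,"rx":0,"ry":0,"rz":0,"hand":0},{"dx":0.006,"dy":0.034,"dz":0,"rx":0,"ry":0,"rz":0,"hand":0},{"dx":0.006,"dy":0.034,"dz":0,"rx":0,"ry":0,"rz":0,"hand":0},{"dx":0.006,"dy":0.034,"dz":0,"rx":0,"ry":0,"rz":0,"hand":0},{"dx":0.006,"dy":0.034,"dz":0,"rx":0,"ry":0,"rz":0,"hand":0},{"dx":0.006,"dy":0.034,"dz":0,"rx":0,"ry":0,"rz":0,"hand":0},{"dx":0.006,"dy":0.034,"dz":0,"rx":0,"ry":0,"rz":0,"hand":0},{"dx":0.006,"dy":0.034,"dz":0,"rx":0,"ry":0,"rz":0,"hand":0}]'
python3 -m pendant '[{"dx":0.006,"dy":0.023,"dz":0,"rx":0,"ry":0,"rz":0,"hand":0},{"dx":0.003,"dy":0.010,"dz":0,"rx":0,"ry":0,"rz":0,"hand":0},{"dx":0,"dy":0,"dz":0.0,"rx":0,"ry":0,"rz":0,"hand":0},{"dx":0,"dy":0,"dz":0,"rx":0,"ry":0,"rz":0,"hand":0},{"dx":0,"dy":0,"dz":0,"rx":0,"ry":0,"rz":0,"hand":0},{"dx":0,"dy":0,"dz":0,"rx":0,"ry":0,"rz":0,"hand":0}]'
python3 go.py .5103 .1387 .135 83.0
```

```text
clock: 6.4
position: [0.5095, 0.107, 0.1979]
ee_rot: [-0.003, 0.061, 0.998, -0.0]
contact_force: [0.1, -0.6, -3.4]
width: 0.0088
gripper_force: 68.7
clock: 6.9
position: [0.5068, 0.1379, 0.1998]
ee_rot: [-0.0, 0.062, 0.998, -0.0]
contact_force: [-0.5, -0.3, -2.8]
width: 0.009
gripper_force: 68.7
t 6.9 pos [0.5068 0.1379 0.1998] turn [-0.05 -0.05 -0.12] shift mm [-3.4  1.3 64.8] F [-0.5 -0.3 -2.8] w 0.009 g 68.7 q [ 0.13  0.22  1.66 -0.    1.26 -1.31]
```

Move to 4 mm above the mouth (plate bottom at 0.070), then look.

```bash
python3 -m pendant '[{"dx":-0.0034,"dy":0.0013,"dz":0.01,"rx":0,"ry":0,"rz":0,"hand":0},{"dx":0,"dy":0,"dz":0.025,"rx":0,"ry":0,"rz":0,"hand":0},{"dx":0,"dy":0,"dz":0.025,"rx":0,"ry":0,"rz":0,"hand":0},{"dx":0,"dy":0,"dz":0.014,"rx":0,"ry":0,"rz":0,"hand":0},{"dx":0,"dy":0,"dz":0,"rx":0,"ry":0,"rz":0,"hand":0},{"dx":0,"dy":0,"dz":0,"rx":0,"ry":0,"rz":0,"hand":0},{"dx":0,"dy":0,"dz":0,"rx":0,"ry":0,"rz":0,"hand":0}]'
python3 go.py .5103 .1387 .121 83.0
python3 - <<'E'
import cv2,numpy as np
from h import *
from rig import manip
d=manip.get_image("scene"); f=d["frame"][:,:,::-1]
o=cv2.resize(f[90:190,255:388],(800,600),interpolation=cv2.INTER_CUBIC)
s=manip.get_state(); M=rot(s["ee_rot"])
# expected plate outline if its centre lies on the tool axis (plate x = -tool x)
for zt in(0.0506,0.0506-.078):
  for a in(1,-1):
    for b in(1,-1):
      P=s["position"]+M@[a*.02,b*.005,zt]; q=(proj(d,P)-[255,90]+.5)*[800/133,6]
      cv2.circle(o,tuple(int(v) for v in q),3,(0,255,0) if zt>0 else (255,0,255),-1)
cv2.imwrite("pics/c3.png",o)
E
```

```text
clock: 7.48
position: [0.5114, 0.1398, 0.127]
ee_rot: [0.001, 0.062, 0.998, 0.0]
contact_force: [-0.1, -0.7, -2.7]
width: 0.0089
gripper_force: 68.6
t 7.48 pos [0.5114 0.1398 0.127 ] turn [ 0.03  0.1  -0.09] shift mm [ 1.  -1.2  6. ] F [-0.1 -0.7 -2.7] w 0.0089 g 68.6 q [ 0.14  0.29  1.76  0.    1.09 -1.31]
```

View pics/c3.png

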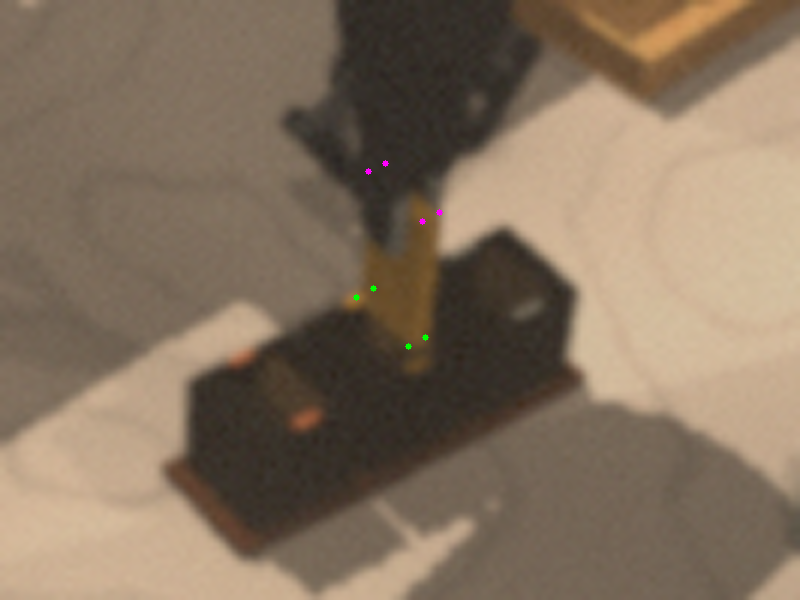

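The brass plate stands right over the narrow slot: right edge at about (435,280) and left edge at about (364,270), against predicted edges at 432 and 359. I'll measure the small offset along the slot.

Run:
```python
import numpy as np
from h import *
from rig import manip
f=np.mean([manip.get_image("scene")["frame"].astype(float) for _ in range(3)],0)
d=manip.get_image("scene");s=manip.get_state(); M=rot(s["ee_rot"])
def edge(sx,sy,z,off=0): return proj(d,s["position"]+M@[sx*.02+off,sy*.005,z])
for v in (128,130,132,134,136,138,140):
    row=f[v,310:334]; print(v,(row[:,0]-row[:,2]).round(0).astype(int))
def at(sx,sy,v,off):
    a,b=edge(sx,sy,.05,off),edge(sx,sy,-.027,off); return a[0]+(v-a[1])*(b[0]-a[0])/(b[1]-a[1])
for v in(132,136,140): print(v,[[round(at(sx,sy,v,o),2) for sx in(1,-1) for sy in(1,-1)] for o in(-.002,0,.002)])
```

```text
128 [31 28 30 33 33 27 19 15 12 13 14 19 30 47 61 65 70 63 57 57 58 57 57 55]
130 [34 32 30 30 29 33 37 34 22 16 16 21 33 51 58 65 68 63 57 55 53 50 44 38]
132 [35 33 33 32 32 40 55 56 50 39 34 38 49 55 58 65 66 57 44 35 30 27 21 18]
134 [32 33 34 34 35 45 60 64 61 57 56 58 59 60 63 66 66 53 28 16 14 13 16 18]
136 [31 32 33 35 40 50 57 62 61 61 60 57 56 58 62 67 68 53 27 15 14 12 14 18]
138 [31 32 37 50 59 63 62 62 62 61 62 59 58 59 65 68 62 43 24 13 14 13 15 17]
140 [26 39 72 94 89 71 59 60 61 63 63 61 60 60 65 67 54 35 16 15 14 12 14 13]
132 [[np.float64(317.49), np.float64(314.79), np.float64(327.18), np.float64(324.45)], [np.float64(317.02), np.float64(314.32), np.float64(326.68), np.float64(323.95)], [np.float64(316.55), np.float64(313.86), np.float64(326.18), np.float64(323.45)]]
136 [[np.float64(317.1), np.float64(314.42), np.float64(326.71), np.float64(324.0)], [np.float64(316.63), np.float64(313.96), np.float64(326.22), np.float64(323.51)], [np.float64(316.17), np.float64(313.5), np.float64(325.72), np.float64(323.02)]]
140 [[np.float64(316.71), np.float64(314.06), np.float64(326.24), np.float64(323.56)], [np.float64(316.25), np.float64(313.6), np.float64(325.75), np.float64(323.07)], [np.float64(315.79), np.float64(313.14), np.float64(325.26), np.float64(322.58)]]
```

```bash
python3 -m pendant '[{"dx":0.0025,"dy":-0.0012,"dz":0,"rx":0,"ry":0,"rz":0,"hand":0},{"dx":0,"dy":0,"dz":0.004,"rx":0,"ry":0,"rz":0,"hand":0},{"dx":0,"dy":0,"dz":0.004,"rx":0,"ry":0,"rz":0,"hand":0},{"dx":0,"dy":0,"dz":0,"rx":0,"ry":0,"rz":0,"hand":0},{"dx":0,"dy":0,"dz":0,"rx":0,"ry":0,"rz":0,"hand":0}]'
python3 go.py .5103 .1387 .1166 83.0
python3 -m pendant '[{"dx":0,"dy":0,"dz":0.002,"rx":0,"ry":0,"rz":0,"hand":0},{"dx":0,"dy":0,"dz":0.002,"rx":0,"ry":0,"rz":0,"hand":0},{"dx":0,"dy":0,"dz":0.002,"rx":0,"ry":0,"rz":0,"hand":0}]'
python3 go.py .5103 .1387 .1166 83.0
```

```text
clock: 8.15
position: [0.5073, 0.1392, 0.1178]
ee_rot: [-0.001, 0.061, 0.998, -0.0]
contact_force: [-0.9, 0.5, -3.2]
width: 0.0088
gripper_force: 68.7
t 8.15 pos [0.5073 0.1392 0.1178] turn [-0.01 -0.06 -0.05] shift mm [-3.  -0.2  1.2] F [-0.9  0.5 -3.2] w 0.0088 g 68.7 q [ 0.14  0.29  1.78  0.    1.07 -1.31]
clock: 8.4
position: [0.5078, 0.1393, 0.1121]
ee_rot: [0.0, 0.062, 0.998, 0.0]
contact_force: [0.2, 0.1, -3.4]
width: 0.0091
gripper_force: 68.7
t 8.4 pos [0.5078 0.1393 0.1121] turn [ 0.01  0.01 -0.05] shift mm [-2.6 -0.3 -4.5] F [ 0.2  0.1 -3.4] w 0.0091 g 68.7 q [ 0.14  0.3   1.79  0.    1.05 -1.31]
```

```bash
python3 -m pendant '[{"dx":-0.001,"dy":0,"dz":0.002,"rx":0,"ry":0,"rz":0,"hand":0},{"dx":0,"dy":0,"dz":0.002,"rx":0,"ry":0,"rz":0,"hand":0},{"dx":0,"dy":0,"dz":0.001,"rx":0,"ry":0,"rz":0,"hand":0}]'
python3 -m pendant '[{"dx":0,"dy":0,"dz":0.001,"rx":0,"ry":0,"rz":0,"hand":0},{"dx":0,"dy":0,"dz":0.001,"rx":0,"ry":0,"rz":0,"hand":0}]'
python3 -m pendant '[{"dx":0,"dy":0,"dz":0.001,"rx":0,"ry":0,"rz":0,"hand":0},{"dx":0,"dy":0,"dz":0.001,"rx":0,"ry":0,"rz":0,"hand":0}]'
python3 go.py .5103 .1387 .1166 83.0
```

```text
clock: 8.65
position: [0.5087, 0.1391, 0.1069]
ee_rot: [-0.0, 0.061, 0.998, -0.0]
contact_force: [-0.3, -0.0, -3.8]
width: 0.0086
gripper_force: 68.7
clock: 8.82
position: [0.5089, 0.1395, 0.1054]
ee_rot: [0.0, 0.062, 0.998, 0.0]
contact_force: [0.3, 1.3, 0.3]
width: 0.0084
gripper_force: 69.1
clock: 8.98
position: [0.5093, 0.1397, 0.1042]
ee_rot: [0.001, 0.062, 0.998, 0.001]
contact_force: [-2.0, 2.8, 7.1]
width: 0.0087
gripper_force: 70.2
t 8.98 pos [0.5093 0.1397 0.1042] turn [ 0.09  0.08 -0.07] shift mm [ -1.1  -0.9 -12.4] F [-2.   2.8  7.1] w 0.0087 g 70.2 q [ 0.14  0.31  1.8   0.    1.03 -1.31]
```

```bash
for i in 1; do :; done; python3 -m pendant '[{"dx":0,"dy":0,"dz":0.001,"rx":0,"ry":0,"rz":0,"hand":0},{"dx":0,"dy":0,"dz":0.001,"rx":0,"ry":0,"rz":0,"hand":0}]'
python3 go.py .5103 .1387 .1166 83.0
```

```text
clock: 9.15
position: [0.5096, 0.1398, 0.103]
ee_rot: [0.001, 0.062, 0.998, 0.001]
contact_force: [-0.9, 1.7, 8.0]
width: 0.0088
gripper_force: 70.5
t 9.15 pos [0.5096 0.1398 0.103 ] turn [ 0.1   0.14 -0.07] shift mm [ -0.8  -1.  -13.6] F [-0.9  1.7  8. ] w 0.0088 g 70.5 q [ 0.14  0.31  1.8   0.    1.03 -1.31]
```

```bash
python3 -m pendant '[{"dx":0,"dy":0,"dz":0.001,"rx":0,"ry":0,"rz":0,"hand":0},{"dx":0,"dy":0,"dz":0.001,"rx":0,"ry":0,"rz":0,"hand":0}]'
python3 go.py .5103 .1387 .1166 83.0
```

```text
clock: 9.32
position: [0.51, 0.1398, 0.1013]
ee_rot: [0.002, 0.062, 0.998, 0.001]
contact_force: [-2.7, 2.3, 10.5]
width: 0.0088
gripper_force: 70.6
t 9.32 pos [0.51   0.1398 0.1013] turn [ 0.11  0.19 -0.07] shift mm [ -0.4  -1.  -15.3] F [-2.7  2.3 10.5] w 0.0088 g 70.6 q [ 0.14  0.31  1.8   0.    1.02 -1.31]
```

```bash
python3 -m pendant '[{"dx":0,"dy":0,"dz":0.001,"rx":0,"ry":0,"rz":0,"hand":0},{"dx":0,"dy":0,"dz":0.001,"rx":0,"ry":0,"rz":0,"hand":0},{"dx":0,"dy":0,"dz":0.001,"rx":0,"ry":0,"rz":0,"hand":0}]'
python3 go.py .5103 .1387 .1166 83.0
```

```text
clock: 9.57
position: [0.5099, 0.1398, 0.0979]
ee_rot: [0.002, 0.062, 0.998, 0.001]
contact_force: [-1.0, 2.2, 3.7]
width: 0.0087
gripper_force: 69.8
t 9.57 pos [0.5099 0.1398 0.0979] turn [ 0.11  0.19 -0.08] shift mm [ -0.5  -1.1 -18.7] F [-1.   2.2  3.7] w 0.0087 g 69.8 q [ 0.14  0.32  1.81  0.    1.01 -1.31]
```

```bash
python3 -m pendant '[{"dx":0,"dy":0,"dz":0.001,"rx":0,"ry":0,"rz":0,"hand":0},{"dx":0,"dy":0,"dz":0.001,"rx":0,"ry":0,"rz":0,"hand":0},{"dx":0,"dy":0,"dz":0.001,"rx":0,"ry":0,"rz":0,"hand":0}]'
python3 go.py .5103 .1387 .1166 83.0
```

```text
clock: 9.82
position: [0.5098, 0.1398, 0.0939]
ee_rot: [0.001, 0.062, 0.998, 0.001]
contact_force: [0.9, 3.3, 4.5]
width: 0.0088
gripper_force: 69.9
t 9.82 pos [0.5098 0.1398 0.0939] turn [ 0.1   0.15 -0.07] shift mm [ -0.6  -1.  -22.7] F [0.9 3.3 4.5] w 0.0088 g 69.9 q [ 0.14  0.32  1.81  0.    1.01 -1.31]
```

```bash
python3 -m pendant '[{"dx":0,"dy":0,"dz":0.001,"rx":0,"ry":0,"rz":0,"hand":0},{"dx":0,"dy":0,"dz":0.001,"rx":0,"ry":0,"rz":0,"hand":0},{"dx":0,"dy":0,"dz":0.001,"rx":0,"ry":0,"rz":0,"hand":0}]'
python3 go.py .5103 .1387 .1166 83.0
```

```text
clock: 10.07
position: [0.5097, 0.1398, 0.0906]
ee_rot: [0.001, 0.062, 0.998, 0.001]
contact_force: [1.3, 4.6, 5.9]
width: 0.0088
gripper_force: 70.0
t 10.07 pos [0.5097 0.1398 0.0906] turn [ 0.09  0.11 -0.07] shift mm [ -0.8  -1.  -26. ] F [1.3 4.6 5.9] w 0.0088 g 70.0 q [ 0.14  0.33  1.82  0.    1.   -1.31]
```

```bash
python3 -m pendant '[{"dx":0,"dy":-0.0003,"dz":0.001,"rx":0,"ry":0,"rz":0,"hand":0},{"dx":0,"dy":-0.0003,"dz":0.001,"rx":0,"ry":0,"rz":0,"hand":0},{"dx":0,"dy":0,"dz":0.001,"rx":0,"ry":0,"rz":0,"hand":0},{"dx":0,"dy":0,"dz":0.001,"rx":0,"ry":0,"rz":0,"hand":0}]' | sed -n '2p;4p'
```

```text
position: [0.5097, 0.1397, 0.0868]
contact_force: [0.7, 4.8, 6.6]
```

```bash
python3 -m pendant '[{"dx":0,"dy":0,"dz":0.0006,"rx":0,"ry":0,"rz":0,"hand":0},{"dx":0,"dy":0,"dz":0.0006,"rx":0,"ry":0,"rz":0,"hand":0},{"dx":0,"dy":0,"dz":0.0006,"rx":0,"ry":0,"rz":0,"hand":0}]' | sed -n '2p;4p'
```

```text
position: [0.5097, 0.1396, 0.085]
contact_force: [0.9, 5.8, 7.0]
```

```bash
python3 -m pendant '[{"dx":0,"dy":0,"dz":0.0006,"rx":0,"ry":0,"rz":0,"hand":0},{"dx":0,"dy":0,"dz":0.0006,"rx":0,"ry":0,"rz":0,"hand":0},{"dx":0,"dy":0,"dz":0.0006,"rx":0,"ry":0,"rz":0,"hand":0}]' | sed -n '2p;4p'
```

```text
position: [0.5097, 0.1396, 0.0832]
contact_force: [1.2, 5.5, 6.7]
```

```bash
python3 -m pendant '[{"dx":0,"dy":0,"dz":0.0006,"rx":0,"ry":0,"rz":0,"hand":0},{"dx":0,"dy":0,"dz":0.0006,"rx":0,"ry":0,"rz":0,"hand":0}]' | sed -n '2p;4p'
```

```text
position: [0.5097, 0.1396, 0.082]
contact_force: [1.4, 5.9, 6.9]
```

```bash
python3 -m pendant '[{"dx":0,"dy":0,"dz":0.0006,"rx":0,"ry":0,"rz":0,"hand":0},{"dx":0,"dy":0,"dz":0.0006,"rx":0,"ry":0,"rz":0,"hand":0}]' | sed -n '2p;4p'
```

```text
position: [0.5098, 0.1397, 0.0814]
contact_force: [0.3, 6.2, 11.7]
```

```bash
python3 -m pendant '[{"dx":0,"dy":0,"dz":0.0005,"rx":0,"ry":0,"rz":0,"hand":0},{"dx":0,"dy":0,"dz":0,"rx":0,"ry":0,"rz":0,"hand":0},{"dx":0,"dy":0,"dz":0,"rx":0,"ry":0,"rz":0,"hand":0}]' | sed -n '2p;4p'
```

```text
position: [0.5098, 0.1396, 0.0811]
contact_force: [0.3, 5.0, 12.1]
```

```bash
python3 -m pendant '[{"dx":0,"dy":0,"dz":0.0005,"rx":0,"ry":0,"rz":0,"hand":0},{"dx":0,"dy":0,"dz":0.0005,"rx":0,"ry":0,"rz":0,"hand":0},{"dx":0,"dy":0,"dz":0,"rx":0,"ry":0,"rz":0,"hand":0},{"dx":0,"dy":0,"dz":0,"rx":0,"ry":0,"rz":0,"hand":0}]' | sed -n '2p;4p'
```

```text
position: [0.5098, 0.1397, 0.0805]
contact_force: [-1.3, 4.9, 14.0]
```

```bash
python3 -m pendant '[{"dx":0,"dy":0,"dz":0,"rx":0,"ry":0,"rz":0,"hand":0.012},{"dx":0,"dy":0,"dz":0,"rx":0,"ry":0,"rz":0,"hand":0.02},{"dx":0,"dy":0,"dz":0,"rx":0,"ry":0,"rz":0,"hand":0.03},{"dx":0,"dy":0,"dz":0,"rx":0,"ry":0,"rz":0,"hand":0.04},{"dx":0,"dy":0,"dz":0,"rx":0,"ry":0,"rz":0,"hand":0.05},{"dx":0,"dy":0,"dz":0,"rx":0,"ry":0,"rz":0,"hand":0.05}]'
python3 -m pendant '[{"dx":0,"dy":0,"dz":-0.02,"rx":0,"ry":0,"rz":0,"hand":0.05},{"dx":0,"dy":0,"dz":-0.03,"rx":0,"ry":0,"rz":0,"hand":0.05},{"dx":0,"dy":0,"dz":-0.035,"rx":0,"ry":0,"rz":0,"hand":0.05},{"dx":0,"dy":0,"dz":-0.035,"rx":0,"ry":0,"rz":0,"hand":0.05},{"dx":0,"dy":0,"dz":0,"rx":0,"ry":0,"rz":0,"hand":0.05}]'
python3 go.py .4938 -.168 .2 107
```

```text
clock: 12.32
position: [0.5082, 0.1382, 0.0783]
ee_rot: [-0.001, 0.061, 0.998, -0.0]
contact_force: [-0.3, 0.3, -0.1]
width: 0.0499
gripper_force: 0.0
clock: 12.73
position: [0.5129, 0.139, 0.2056]
ee_rot: [0.007, 0.061, 0.998, 0.001]
contact_force: [1.5, 0.6, 0.1]
width: 0.05
gripper_force: 0.0
t 12.73 pos [0.5129 0.139  0.2056] turn [ 2.000e-02  7.700e-01 -2.404e+01] shift mm [ 108.  -288.     5.6] F [1.5 0.6 0.1] w 0.05 g 0.0 q [ 0.13  0.22  1.65 -0.    1.26 -1.31]
```

```bash
python3 -m pendant '[{"dx":0,"dy":0,"dz":0,"rx":0,"ry":0,"rz":-6,"hand":0.05},{"dx":0,"dy":0,"dz":0,"rx":0,"ry":0,"rz":-6,"hand":0.05},{"dx":0,"dy":0,"dz":0,"rx":0,"ry":0,"rz":-6,"hand":0.05},{"dx":0,"dy":0,"dz":0,"rx":0,"ry":0,"rz":-6,"hand":0.05},{"dx":0.012,"dy":-0.032,"dz":0,"rx":0,"ry":0,"rz":0,"hand":0.05},{"dx":0.012,"dy":-0.032,"dz":0,"rx":0,"ry":0,"rz":0,"hand":0.05},{"dx":0.012,"dy":-0.032,"dz":0,"rx":0,"ry":0,"rz":0,"hand":0.05},{"dx":0.012,"dy":-0.032,"dz":0,"rx":0,"ry":0,"rz":0,"hand":0.05},{"dx":0.012,"dy":-0.032,"dz":0,"rx":0,"ry":0,"rz":0,"hand":0.05},{"dx":0.012,"dy":-0.032,"dz":0,"rx":0,"ry":0,"rz":0,"hand":0.05},{"dx":0.012,"dy":-0.032,"dz":0,"rx":0,"ry":0,"rz":0,"hand":0.05},{"dx":0.012,"dy":-0.032,"dz":0,"rx":0,"ry":0,"rz":0,"hand":0.05}]' >/dev/null
python3 -m pendant '[{"dx":0.012,"dy":-0.032,"dz":0,"rx":0,"ry":0,"rz":0,"hand":0.05},{"dx":0,"dy":0,"dz":0,"rx":0,"ry":0,"rz":0,"hand":0.05},{"dx":0,"dy":0,"dz":0,"rx":0,"ry":0,"rz":0,"hand":0.05},{"dx":0,"dy":0,"dz":0,"rx":0,"ry":0,"rz":0,"hand":0.05}]' >/dev/null
python3 go.py .4938 -.168 .054 107
```

```text
t 14.07 pos [ 0.4889 -0.1681  0.1983] turn [ 0.08 -0.03 -0.1 ] shift mm [ -4.7  -1.3 144.3] F [-0.3 -0.4  0.3] w 0.0498 g 0.0 q [-0.47  0.21  1.68  0.    1.25 -2.33]
```

```bash
python3 -m pendant '[{"dx":-0.0052,"dy":-0.0015,"dz":0.02,"rx":0,"ry":0,"rz":0,"hand":0.05},{"dx":0,"dy":0,"dz":0.03,"rx":0,"ry":0,"rz":0,"hand":0.05},{"dx":0,"dy":0,"dz":0.03,"rx":0,"ry":0,"rz":0,"hand":0.05},{"dx":0,"dy":0,"dz":0.03,"rx":0,"ry":0,"rz":0,"hand":0.05},{"dx":0,"dy":0,"dz":0.02,"rx":0,"ry":0,"rz":0,"hand":0.05},{"dx":0,"dy":0,"dz":0.012,"rx":0,"ry":0,"rz":0,"hand":0.05},{"dx":0,"dy":0,"dz":0,"rx":0,"ry":0,"rz":0,"hand":0.05},{"dx":0,"dy":0,"dz":0,"rx":0,"ry":0,"rz":0,"hand":0.05},{"dx":0,"dy":0,"dz":0,"rx":0,"ry":0,"rz":0,"hand":0.05}]' >/dev/null
python3 go.py .4945 -.168 .052 107
```

```text
t 14.82 pos [ 0.4955 -0.1678  0.0577] turn [-0.05  0.07  0.03] shift mm [1.1 0.1 5.7] F [0.5 0.  0.5] w 0.0501 g 0.0 q [-0.46  0.36  1.87  0.    0.91 -2.33]
```

```bash
python3 -m pendant '[{"dx":0.001,"dy":0,"dz":0.005,"rx":0,"ry":0,"rz":0,"hand":0.05},{"dx":0,"dy":0,"dz":0,"rx":0,"ry":0,"rz":0,"hand":0.035},{"dx":0,"dy":0,"dz":0,"rx":0,"ry":0,"rz":0,"hand":0.025},{"dx":0,"dy":0,"dz":0,"rx":0,"ry":0,"rz":0,"hand":0.01},{"dx":0,"dy":0,"dz":0,"rx":0,"ry":0,"rz":0,"hand":0},{"dx":0,"dy":0,"dz":0,"rx":0,"ry":0,"rz":0,"hand":0},{"dx":0,"dy":0,"dz":0,"rx":0,"ry":0,"rz":0,"hand":0},{"dx":0,"dy":0,"dz":0,"rx":0,"ry":0,"rz":0,"hand":0}]' 70
python3 go.py .4945 -.168 .052 107
python3 -m pendant '[{"dx":0,"dy":0,"dz":-0.015,"rx":0,"ry":0,"rz":0,"hand":0},{"dx":0,"dy":0,"dz":-0.03,"rx":0,"ry":0,"rz":0,"hand":0},{"dx":0,"dy":0,"dz":-0.035,"rx":0,"ry":0,"rz":0,"hand":0},{"dx":0,"dy":0,"dz":-0.035,"rx":0,"ry":0,"rz":0,"hand":0},{"dx":0,"dy":0,"dz":-0.035,"rx":0,"ry":0,"rz":0,"hand":0},{"dx":0,"dy":0,"dz":0,"rx":0,"ry":0,"rz":6,"hand":0},{"dx":0,"dy":0,"dz":0,"rx":0,"ry":0,"rz":6,"hand":0},{"dx":0,"dy":0,"dz":0,"rx":0,"ry":0,"rz":6,"hand":0},{"dx":0,"dy":0,"dz":0,"rx":0,"ry":0,"rz":6,"hand":0},{"dx":0,"dy":0,"dz":0,"rx":0,"ry":0,"rz":0,"hand":0}]' >/dev/null
python3 go.py .5184 .2042 .2 83
```

```text
clock: 15.48
position: [0.4943, -0.1689, 0.0524]
ee_rot: [0.001, -0.147, 0.989, -0.0]
contact_force: [-0.3, 0.8, 5.7]
width: 0.0168
gripper_force: 69.7
t 15.48 pos [ 0.4943 -0.1689  0.0524] turn [-0.04  0.07 -0.06] shift mm [-0.4  0.8  0.4] F [-0.3  0.8  5.7] w 0.0168 g 69.7 q [-0.46  0.36  1.88  0.    0.9  -2.33]
t 16.32 pos [ 0.4931 -0.1684  0.2011] turn [ 0.03 -0.09 -0.14] shift mm [ 20.3 372.9   1.1] F [-0.5 -0.1 -2. ] w 0.0165 g 68.9 q [-0.46  0.22  1.67 -0.    1.26 -1.91]
```

```bash
python3 -m pendant '[{"dx":0.0018,"dy":0.0195,"dz":0,"rx":0,"ry":0,"rz":0,"hand":0},{"dx":0.0018,"dy":0.0325,"dz":0,"rx":0,"ry":0,"rz":0,"hand":0},{"dx":0.0018,"dy":0.0325,"dz":0,"rx":0,"ry":0,"rz":0,"hand":0},{"dx":0.0018,"dy":0.0325,"dz":0,"rx":0,"ry":0,"rz":0,"hand":0},{"dx":0.0018,"dy":0.0325,"dz":0,"rx":0,"ry":0,"rz":0,"hand":0},{"dx":0.0018,"dy":0.0325,"dz":0,"rx":0,"ry":0,"rz":0,"hand":0},{"dx":0.0018,"dy":0.0325,"dz":0,"rx":0,"ry":0,"rz":0,"hand":0},{"dx":0.0018,"dy":0.0325,"dz":0,"rx":0,"ry":0,"rz":0,"hand":0},{"dx":0.0018,"dy":0.0325,"dz":0,"rx":0,"ry":0,"rz":0,"hand":0},{"dx":0.0018,"dy":0.0325,"dz":0,"rx":0,"ry":0,"rz":0,"hand":0},{"dx":0.0018,"dy":0.0325,"dz":0,"rx":0,"ry":0,"rz":0,"hand":0},{"dx":0.0018,"dy":0.0285,"dz":0,"rx":0,"ry":0,"rz":0,"hand":0}]' >/dev/null
python3 -m pendant '[{"dx":0,"dy":0,"dz":0,"rx":0,"ry":0,"rz":0,"hand":0},{"dx":0,"dy":0,"dz":0,"rx":0,"ry":0,"rz":0,"hand":0},{"dx":0,"dy":0,"dz":0,"rx":0,"ry":0,"rz":0,"hand":0},{"dx":0,"dy":0,"dz":0,"rx":0,"ry":0,"rz":0,"hand":0}]' >/dev/null
python3 go.py .5184 .2042 .131 83.0
```

```text
t 17.65 pos [0.5178 0.203  0.2014] turn [-0.06 -0.05 -0.05] shift mm [-0.5  1.3 70.4] F [-0.8  0.2 -1. ] w 0.0167 g 69.1 q [ 0.25  0.27  1.59 -0.    1.28 -1.2 ]
```

```bash
python3 -m pendant '[{"dx":-0.0005,"dy":0.0013,"dz":0.01,"rx":0,"ry":0,"rz":0,"hand":0},{"dx":0,"dy":0,"dz":0.025,"rx":0,"ry":0,"rz":0,"hand":0},{"dx":0,"dy":0,"dz":0.025,"rx":0,"ry":0,"rz":0,"hand":0},{"dx":0,"dy":0,"dz":0.010,"rx":0,"ry":0,"rz":0,"hand":0},{"dx":0,"dy":0,"dz":0,"rx":0,"ry":0,"rz":0,"hand":0},{"dx":0,"dy":0,"dz":0,"rx":0,"ry":0,"rz":0,"hand":0},{"dx":0,"dy":0,"dz":0,"rx":0,"ry":0,"rz":0,"hand":0}]'>/dev/null
python3 go.py .5184 .2042 .121 83.0
python3 - <<'E'
import cv2,numpy as np
from h import *
from rig import manip
d=manip.get_image("scene"); f=d["frame"][:,:,::-1]
o=cv2.resize(f[90:190,255:388],(800,600),interpolation=cv2.INTER_CUBIC)
s=manip.get_state(); M=rot(s["ee_rot"])
for zt in(0.0524,0.0524-.078):
  for a in(1,-1):
    for b in(1,-1):
      P=s["position"]+M@[a*.02,b*.009,zt]; q=(proj(d,P)-[255,90]+.5)*[800/133,6]
      cv2.circle(o,tuple(int(v) for v in q),3,(0,255,0) if zt>0 else (255,0,255),-1)
cv2.imwrite("pics/c4.png",o)
E
```

```text
t 18.23 pos [0.5199 0.2053 0.1329] turn [ 0.05  0.12 -0.08] shift mm [ 1.3 -1.3 11.9] F [ 0.5 -0.9 -2.4] w 0.0167 g 69.0 q [ 0.25  0.32  1.69  0.    1.12 -1.2 ]
```

View pics/c4.png

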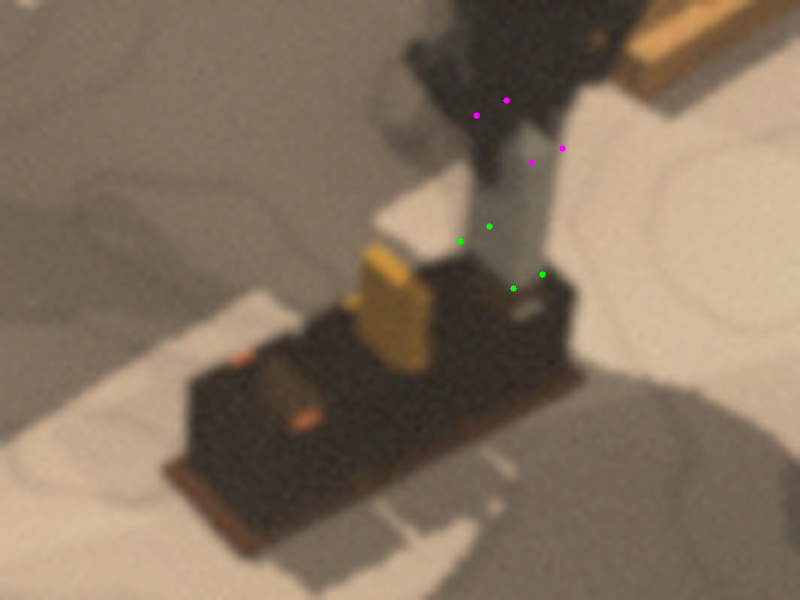

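The brass plate stands upright in the narrow slot (zoom (397,310)). The aluminium plate hangs over the wide slot (zoom (510,230)), and its edges are within about 4 zoomed px of the prediction, so it is well centred. Now to insert it.

```bash
python3 -m pendant '[{"dx":0.002,"dy":-0.0013,"dz":0.004,"rx":0,"ry":0,"rz":0,"hand":0},{"dx":0,"dy":0,"dz":0.005,"rx":0,"ry":0,"rz":0,"hand":0},{"dx":0,"dy":0,"dz":0.004,"rx":0,"ry":0,"rz":0,"hand":0},{"dx":0,"dy":0,"dz":0,"rx":0,"ry":0,"rz":0,"hand":0},{"dx":0,"dy":0,"dz":0,"rx":0,"ry":0,"rz":0,"hand":0}]' >/dev/null
python3 go.py .5184 .2042 .1184 83.0
python3 -m pendant '[{"dx":0,"dy":0,"dz":0.002,"rx":0,"ry":0,"rz":0,"hand":0},{"dx":0,"dy":0,"dz":0.002,"rx":0,"ry":0,"rz":0,"hand":0},{"dx":0,"dy":0,"dz":0,"rx":0,"ry":0,"rz":0,"hand":0}]' >/dev/null
python3 go.py .5184 .2042 .1184 83.0
```

```text
t 18.7 pos [0.5163 0.2044 0.1185] turn [-0.01 -0.04 -0.04] shift mm [-2.1  0.1  0.1] F [-0.7 -0.2 -1.5] w 0.017 g 69.1 q [ 0.25  0.33  1.72  0.    1.09 -1.2 ]
t 18.95 pos [0.5164 0.2044 0.1144] turn [-0.01 -0.03 -0.05] shift mm [-2.   0.1 -4. ] F [-0.2 -0.  -2.4] w 0.0167 g 69.1 q [ 0.25  0.34  1.72  0.    1.08 -1.2 ]
```

```bash
python3 -m pendant '[{"dx":-0.0012,"dy":0,"dz":0.002,"rx":0,"ry":0,"rz":0,"hand":0},{"dx":0,"dy":0,"dz":0.002,"rx":0,"ry":0,"rz":0,"hand":0},{"dx":0,"dy":0,"dz":0.001,"rx":0,"ry":0,"rz":0,"hand":0}]' | sed -n '2p;4p'
```

```text
position: [0.5178, 0.2042, 0.1095]
contact_force: [0.0, -0.4, -1.3]
```

```bash
python3 -m pendant '[{"dx":0,"dy":0,"dz":0.001,"rx":0,"ry":0,"rz":0,"hand":0},{"dx":0,"dy":0,"dz":0.001,"rx":0,"ry":0,"rz":0,"hand":0},{"dx":0,"dy":0,"dz":0.001,"rx":0,"ry":0,"rz":0,"hand":0}]' | sed -n '2p;4p'
```

```text
position: [0.518, 0.2047, 0.107]
contact_force: [-0.8, 1.9, 0.3]
```

```bash
python3 -m pendant '[{"dx":0,"dy":0,"dz":0.001,"rx":0,"ry":0,"rz":0,"hand":0},{"dx":0,"dy":0,"dz":0.001,"rx":0,"ry":0,"rz":0,"hand":0},{"dx":0,"dy":0,"dz":0.001,"rx":0,"ry":0,"rz":0,"hand":0}]' | sed -n '2p;4p'
```

```text
position: [0.5185, 0.2049, 0.1054]
contact_force: [-1.6, 1.4, 9.2]
```

Bottom is near 0.053, on the slopes as expected; continue.

```bash
python3 -m pendant '[{"dx":0,"dy":0,"dz":0.001,"rx":0,"ry":0,"rz":0,"hand":0},{"dx":0,"dy":0,"dz":0.001,"rx":0,"ry":0,"rz":0,"hand":0},{"dx":0,"dy":0,"dz":0.001,"rx":0,"ry":0,"rz":0,"hand":0}]' | sed -n '2p;4p'
```

```text
position: [0.5191, 0.2049, 0.103]
contact_force: [-1.9, 1.7, 9.4]
```

```bash
python3 -m pendant '[{"dx":0,"dy":0,"dz":0.001,"rx":0,"ry":0,"rz":0,"hand":0},{"dx":0,"dy":0,"dz":0.001,"rx":0,"ry":0,"rz":0,"hand":0},{"dx":0,"dy":0,"dz":0.001,"rx":0,"ry":0,"rz":0,"hand":0}]' | sed -n '2p;4p'
```

```text
position: [0.5193, 0.2049, 0.0993]
contact_force: [-0.7, 2.2, 5.4]
```

```bash
python3 -m pendant '[{"dx":0,"dy":0,"dz":0.001,"rx":0,"ry":0,"rz":0,"hand":0},{"dx":0,"dy":0,"dz":0.001,"rx":0,"ry":0,"rz":0,"hand":0},{"dx":0,"dy":0,"dz":0.001,"rx":0,"ry":0,"rz":0,"hand":0}]' | sed -n '2p;4p'
```

```text
position: [0.5193, 0.2049, 0.0962]
contact_force: [-0.6, 1.8, 4.6]
```

```bash
python3 -m pendant '[{"dx":0,"dy":0,"dz":0.001,"rx":0,"ry":0,"rz":0,"hand":0},{"dx":0,"dy":0,"dz":0.001,"rx":0,"ry":0,"rz":0,"hand":0},{"dx":0,"dy":0,"dz":0.001,"rx":0,"ry":0,"rz":0,"hand":0},{"dx":0,"dy":0,"dz":0.001,"rx":0,"ry":0,"rz":0,"hand":0},{"dx":0,"dy":0,"dz":0.001,"rx":0,"ry":0,"rz":0,"hand":0},{"dx":0,"dy":0,"dz":0.001,"rx":0,"ry":0,"rz":0,"hand":0}]' | sed -n '2p;4p'
```

```text
position: [0.5193, 0.2049, 0.0902]
contact_force: [-0.3, 1.7, 4.7]
```

```bash
python3 -m pendant '[{"dx":0,"dy":0,"dz":0.0008,"rx":0,"ry":0,"rz":0,"hand":0},{"dx":0,"dy":0,"dz":0.0006,"rx":0,"ry":0,"rz":0,"hand":0},{"dx":0,"dy":0,"dz":0.0006,"rx":0,"ry":0,"rz":0,"hand":0},{"dx":0,"dy":0,"dz":0.0006,"rx":0,"ry":0,"rz":0,"hand":0}]' | sed -n '2p;4p'
```

```text
position: [0.5194, 0.2049, 0.0877]
contact_force: [0.1, 0.3, 5.6]
```

```bash
python3 -m pendant '[{"dx":0,"dy":0,"dz":0.0006,"rx":0,"ry":0,"rz":0,"hand":0},{"dx":0,"dy":0,"dz":0.0006,"rx":0,"ry":0,"rz":0,"hand":0},{"dx":0,"dy":0,"dz":0.0006,"rx":0,"ry":0,"rz":0,"hand":0}]' | sed -n '2p;4p'
```

```text
position: [0.5194, 0.2049, 0.0859]
contact_force: [0.5, 1.5, 6.0]
```

```bash
python3 -m pendant '[{"dx":0,"dy":0,"dz":0.0006,"rx":0,"ry":0,"rz":0,"hand":0},{"dx":0,"dy":0,"dz":0.0006,"rx":0,"ry":0,"rz":0,"hand":0}]' | sed -n '2p;4p'
```

```text
position: [0.5194, 0.2049, 0.0847]
contact_force: [0.4, 2.0, 5.4]
```

```bash
python3 -m pendant '[{"dx":0,"dy":0,"dz":0.0006,"rx":0,"ry":0,"rz":0,"hand":0},{"dx":0,"dy":0,"dz":0.0006,"rx":0,"ry":0,"rz":0,"hand":0}]' | sed -n '2p;4p'
```

```text
position: [0.5194, 0.2049, 0.0835]
contact_force: [0.8, 0.6, 6.1]
```

```bash
python3 -m pendant '[{"dx":0,"dy":0,"dz":0.0006,"rx":0,"ry":0,"rz":0,"hand":0},{"dx":0,"dy":0,"dz":0.0006,"rx":0,"ry":0,"rz":0,"hand":0}]' | sed -n '2p;4p'
```

```text
position: [0.5194, 0.2049, 0.0823]
contact_force: [-0.6, 1.4, 6.0]
```

```bash
python3 -m pendant '[{"dx":0,"dy":0,"dz":0.0006,"rx":0,"ry":0,"rz":0,"hand":0},{"dx":0,"dy":0,"dz":0.0006,"rx":0,"ry":0,"rz":0,"hand":0}]' | sed -n '2p;4p'
```

```text
position: [0.5195, 0.2049, 0.0817]
contact_force: [-1.5, 1.5, 11.3]
```

Contact is felt: +5 N and the travel halved. Pressing a little further, slowly, as with the first plate.

```bash
python3 -m pendant '[{"dx":0,"dy":0,"dz":0.0005,"rx":0,"ry":0,"rz":0,"hand":0},{"dx":0,"dy":0,"dz":0.0003,"rx":0,"ry":0,"rz":0,"hand":0},{"dx":0,"dy":0,"dz":0,"rx":0,"ry":0,"rz":0,"hand":0},{"dx":0,"dy":0,"dz":0,"rx":0,"ry":0,"rz":0,"hand":0}]' | sed -n '2p;4p'
```

```text
position: [0.5196, 0.2049, 0.0812]
contact_force: [-1.4, 1.6, 10.2]
```

```bash
python3 -m pendant '[{"dx":0,"dy":0,"dz":0.0005,"rx":0,"ry":0,"rz":0,"hand":0},{"dx":0,"dy":0,"dz":0.0002,"rx":0,"ry":0,"rz":0,"hand":0},{"dx":0,"dy":0,"dz":0,"rx":0,"ry":0,"rz":0,"hand":0},{"dx":0,"dy":0,"dz":0,"rx":0,"ry":0,"rz":0,"hand":0}]' | sed -n '2p;4p'
```

```text
position: [0.5196, 0.2049, 0.0809]
contact_force: [-1.2, 0.6, 12.5]
```

```bash
python3 -m pendant '[{"dx":0,"dy":0,"dz":0.0004,"rx":0,"ry":0,"rz":0,"hand":0},{"dx":0,"dy":0,"dz":0,"rx":0,"ry":0,"rz":0,"hand":0},{"dx":0,"dy":0,"dz":0,"rx":0,"ry":0,"rz":0,"hand":0.02},{"dx":0,"dy":0,"dz":0,"rx":0,"ry":0,"rz":0,"hand":0.03},{"dx":0,"dy":0,"dz":0,"rx":0,"ry":0,"rz":0,"hand":0.04},{"dx":0,"dy":0,"dz":0,"rx":0,"ry":0,"rz":0,"hand":0.045},{"dx":0,"dy":0,"dz":0,"rx":0,"ry":0,"rz":0,"hand":0.045}]'
python3 -m pendant '[{"dx":0,"dy":0,"dz":-0.02,"rx":0,"ry":0,"rz":0,"hand":0.045},{"dx":0,"dy":0,"dz":-0.03,"rx":0,"ry":0,"rz":0,"hand":0.045},{"dx":0,"dy":0,"dz":-0.035,"rx":0,"ry":0,"rz":0,"hand":0.045},{"dx":0,"dy":0,"dz":-0.04,"rx":0,"ry":0,"rz":0,"hand":0.045},{"dx":0,"dy":0,"dz":-0.04,"rx":0,"ry":0,"rz":0,"hand":0.045},{"dx":0,"dy":0,"dz":0,"rx":0,"ry":0,"rz":0,"hand":0.045},{"dx":0,"dy":0,"dz":0,"rx":0,"ry":0,"rz":0,"hand":0.045}]'
python3 - <<'E'
import cv2,numpy as np
from h import *
from rig import manip
d=manip.get_image("scene"); f=d["frame"][:,:,::-1]
o=cv2.resize(f[90:190,255:388],(800,600),interpolation=cv2.INTER_CUBIC)
th=-.1221
for c,t,z in(([.5103,.1387],.005,.1079),([.5184,.2042],.009,.1065)):
  for a in(.02,-.02):
    for b in(t,-t):
      P=[c[0]+np.cos(th)*a-np.sin(th)*b,c[1]+np.sin(th)*a+np.cos(th)*b,z]
      q=(proj(d,P)-[255,90]+.5)*[800/133,6]; cv2.circle(o,tuple(int(v) for v in q),2,(255,0,255),-1)
cv2.imwrite("pics/c5.png",o)
E
```

```text
clock: 23.45
position: [0.5175, 0.2041, 0.0773]
ee_rot: [-0.0, 0.061, 0.998, -0.0]
contact_force: [-0.1, -0.2, -0.2]
width: 0.0446
gripper_force: 0.0
clock: 24.03
position: [0.5193, 0.2046, 0.2453]
ee_rot: [0.003, 0.061, 0.998, 0.001]
contact_force: [0.6, -0.4, 0.2]
width: 0.0451
gripper_force: 0.0
```

View pics/c5.png

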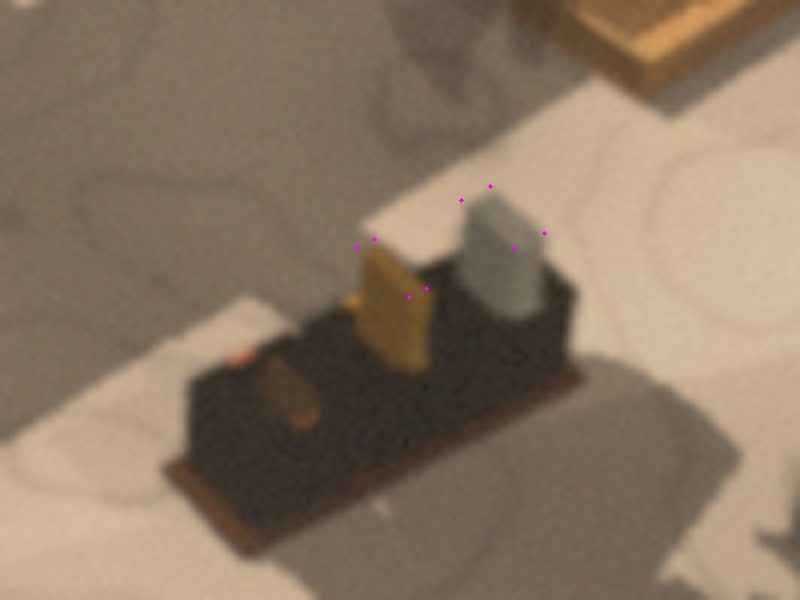

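Both plates stand upright in their slots (brass at zoom (395,310), aluminium at (502,255)), within about 1 px of the expected tops. The middle slot is empty and the fingers are clear, so I'm handing in.

```bash
python3 -c "
from rig import manip
print(manip.sign_off())"
```

```text
the job is handed in; nothing more can be done
None
```

The job is handed in at about 24 s of the 59 s: the thin brass plate is in the narrow slot and the thick aluminium plate in the wide slot, each pressed until I felt its stop (about 6–7 N above sliding force, well under 25 N) and released; both stood upright in the last picture, though no verdict came back.

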